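# Index the lazy Susan, then lift, quarter-turn and offer the arched dish level

## Task

Turn the lazy Susan anticlockwise, as seen from above, until it reaches its stop, so that the arched steel dish with the loose chocolate ball comes round on it. Then lift the dish by its arched handle, turn it a quarter turn from how it stood on the lazy Susan (either way round), and offer it above the round cork trivet, roughly a hand's breadth up, level and still, with the ball resting in the middle. Move gently: the ball must not roll out to the rim and nothing else may be knocked over or shoved about; finish while still holding the dish there, do not put it down.

Things in the scene. Friction and masses are not known exactly. Their poses are not given: they have to be found in the camera images.
- board (a joint): the lazy Susan's angle: a round wooden board, 316 mm across, 18 mm thick, top 34 mm above the counter, turning about a vertical axis on a fixed steel foot. 0 to 1.57 rad, growing anticlockwise seen from above; hard stop at 1.57; starts at 0. About 1 N at its knob turns it and it stays where it is left; dish, ball, jar and shaker ride on it.
- board_center (a point): centre of the board's top face, on its turning axis (34 mm above the counter). Its own axes turn with the board: +x points to where the dish stands, -x to the knob. A dark steel stub low on the foot just outside the board's edge marks where the knob arrives at the stop.
- knob (a point): the steel knob by which the board is turned: an upright round pin, 20 mm diameter, 40 mm tall, standing on the board 135 mm from its axis, about opposite the dish; this point is at its half height (54 mm above the counter). It stays on the robot's side of the board all through the turn.
- dish_grip (a point): middle of the arched handle's straight top bar. The bar is 12 mm thick (along the dish's x), 16 mm high and 66 mm long (along the dish's y), with sloping arms at its ends; its middle is 116 mm above the dish's underside (150 mm above the counter while on the board). Axes as dish.
- dish_seat (a point): where the ball's centre is when it rests in the middle of the dish: on the dish's axis, 25.5 mm above its underside. The dish floor is a shallow cone sloping up 14 degrees from the middle, with a rim 33 mm above the underside.
- dish: the loose dish with an arched handle, all bright steel, 142 mm across, 0.25 to 0.5 kg; origin at the centre of its underside, z up. It stands about 82 mm from the board's axis, opposite the knob, its x, y axes along those of board_center within 0.06 rad (so the handle bar lies across the radius).
- bonbon_center (a point): centre of the loose round chocolate, 34 mm diameter, about 24 g, lying in the dish.
- trivet: the flat round cork trivet, 140 mm diameter, 8 mm thick, fixed to the counter on the robot's left; origin at the centre of its underside.
- jar_mid (a point): half height of a squat glass jar, 46 mm diameter, 58 mm tall, that rides loose on the board a quarter turn from the dish; bystander.
- shaker_mid (a point): half height of a wooden shaker, 38 mm diameter, 60 mm tall, that rides loose on the board a quarter turn from the dish on the other side; bystander.
- mug_mid (a point): half height of a white mug, 80 mm diameter, 90 mm tall, on the counter; bystander.
- spoon_mid (a point): middle of a spoon lying on the counter; bystander.
- tumbler_mid (a point): half height of a glass tumbler, 68 mm diameter, 95 mm tall, on the counter; bystander.
Things that resemble listed ones, but are neither listed nor needed, are in the scene too. Leave any black or yellow look-alike of the dish alone.

How it is judged:
By the outcome, as a careful person would: the job done as asked, in the order asked, and still so for the second after the job is handed in, while the arm keeps its last pose, push and grip.
It also fails if it takes over 72 s, if anything falls off the work surface, if the arm or the gripper's body presses on something with over 40 N, if the wrist force passes 120 N, or if a joint passes its speed limit or range.

## Robot

A 6-joint arm with a two-finger parallel gripper is mounted at the origin on the work surface. World frame = base frame: x ahead of the robot, y to its left, z up, the work surface at z = 0. Lengths are in m, angles in degrees, forces in N, time in s.
With the tool pointing down it reaches from about 0.4 to 0.825 m from the base axis. Payload 7 kg.
Tool frame: the origin (TCP) lies midway between the tips of the shut fingers; the grasp point (between the pads) lies 19 mm behind it; z points along the fingers, y is the direction in which the jaws open and shut (so a half turn about z gives the same grasp; the last joint's range is limited). The gripper opens to 88 mm and grips with 3 to 60 N. Pads are 19 mm wide; open, the fingers measure 130 mm over their backs; the gripper's body (78 mm by 193 mm) begins 47 mm behind the grasp point.
Start: joints at [-55.342, 20.546, 0.682, 0, -70.136, -16.507], TCP at [0.21, -0.641, 0.227] pointing down, gripper open.
Joint ranges: [-176.03, 176.03], [-82.01, 121.73], [-58.28, 71.71], [-173.87, 95.51], [-174.79, -0.11], [-173.66, 173.66]. Speed limits (degrees/s): [136.94, 136.94, 172.46, 180, 180, 180].

## Interface

Orientations are given as a 3x3 rotation matrix whose columns are the frame's x, y, z axes.
In Python, from rig import robot gives the robot as it stands. Calls block until the motion is done:
- robot.goto(position, orientation): joint-space move of the TCP to a pose.
- robot.servo_line(position, ori=None, speed=0.15): straight line of the TCP; ori=None keeps the orientation; speed is the mean speed in m/s.
- robot.movej(angles): joint-space move.
- robot.move_gripper(opening): opening from 0.0 (shut) to 1.0 (fully open); the grip force is fixed at half the most; returns when the fingers have stopped.
- robot.dwell(seconds).
- robot.ik(position, orientation): joint angles nearest the present ones, or None.
- robot.grab_frame(name): name is "scene" or "side" or "wrist"; returns (picture, depth): 384x512x3 uint8, red, green, blue; 384x512 float32, m along the optical axis (not along the pixel's ray), 0 where there is no reading.
- robot.camera_info(name): a dict with "vfov" (degrees; the focal length in pixels is half the picture's height over the tangent of half this angle, whatever the lens; pixels are square), "cx", "cy" (the principal point, pixels), "view" (4x4, takes a point from world to camera coordinates); the wrist camera has in their place "T_tool_cam" (4x4, takes a point from camera to tool coordinates, whose origin is the TCP and whose axes are the flange's). Camera axes: x right, y down, z forward; pixel columns grow to the right and rows downward; lengths in m; the calibration is good to about 2 mm. The wrist camera is an equidistant fisheye: a pixel r from the principal point sees the ray r / f radians off the axis. A picture is of the moment at which its call begins: read the wrist's pose just before it. camera_info takes no time and is no camera call.
A pose or a line that the arm cannot do raises robot.Unreachable and nothing moves.
- robot.job_done(): hands the job in, once; it reports no verdict.
Readings, each from a call of its own:
- robot.read_t(): time.
- robot.read_qpos(): joint angles.
- robot.read_qvel(): joint speeds.
- robot.read_effort(): joint torques, N m.
- robot.read_position(): TCP position.
- robot.read_tcp_rot(): TCP orientation.
- robot.read_force(): force on the tool from outside, world axes, zero at the start.
- robot.read_ft_torque(): the same for the moment, N m.
- robot.read_grip_width(): opening from 0.0 (shut) to 1.0 (fully open).
Only numpy, scipy, OpenCV 4.12 (cv2) and the standard library are available. Lean on these libraries where they do the work, as an engineer would, in place of code of your own. Each camera call takes 0.05 s, during which the arm holds its last target.

## Working session

There is one attempt and no reset: what is moved stays moved. The work goes in short steps, each a Python script; the robot and the scene stay as the last script left them, time stands still between calls to the robot, and variables do not carry over. Pictures are saved under pics/ and viewed, and the job is handed in when it is done.

```bash
mkdir -p pics; ls; python3 - <<'E'
from rig import robot
import cv2
for n in ["scene","side","wrist"]:
    p,d=robot.grab_frame(n); cv2.imwrite(f"pics/{n}0.png",p[:,:,::-1]); 
    i=robot.camera_info(n); print(n,i,(d==0).mean())
print(robot.read_t())
E
```

```text
pics
scene {'vfov': 44.72419663658052, 'cx': 254.08718399129307, 'cy': 189.6304142811245, 'view': array([[ 0.56592791,  0.82445194,  0.0021465 , -0.26353501],
       [ 0.69695787, -0.4770182 , -0.53544688, -0.26453474],
       [-0.4404263 ,  0.30452036, -0.84456618,  1.91476748],
       [ 0.        ,  0.        ,  0.        ,  1.        ]])} 0.0042266845703125
side {'vfov': 42.15970644679443, 'cx': 256.2924849274941, 'cy': 192.75157251909656, 'view': array([[-0.88273321, -0.46965408,  0.01439151,  0.42335784],
       [-0.29850048,  0.53686315, -0.78909785,  0.24393809],
       [ 0.36287676, -0.70085876, -0.6140989 ,  1.22017269],
       [ 0.        ,  0.        ,  0.        ,  1.        ]])} 0.004007975260416667
wrist {'vfov': 65.70646984690485, 'cx': 259.4567927433826, 'cy': 188.25932609519336, 'T_tool_cam': array([[ 7.86560314e-04, -9.59391230e-01, -2.82077735e-01,
         7.61800160e-02],
       [ 9.99999690e-01,  7.63018891e-04,  1.93302876e-04,
         1.08932569e-04],
       [ 2.97775562e-05, -2.82077800e-01,  9.59391533e-01,
        -1.57586427e-01],
       [ 0.00000000e+00,  0.00000000e+00,  0.00000000e+00,
         1.00000000e+00]])} 0.010920206705729166
0.15
```

View pics/scene0.png

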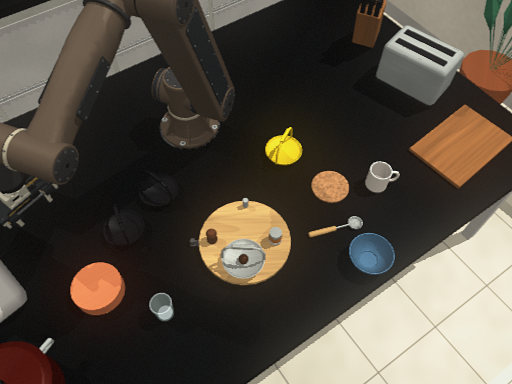

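View pics/side0.png

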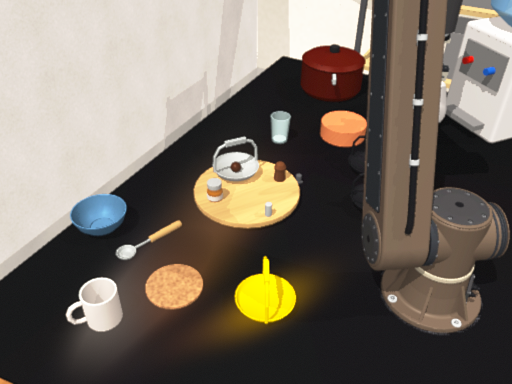

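View pics/wrist0.png

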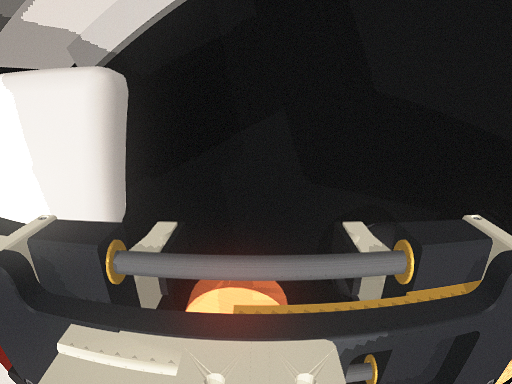

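The scene view shows:
- the board at about (245,242) and the knob at (245,203)
- the dark stop stub at (194,242)
- the cork trivet at (330,186)
- the shaker at (211,236) and the jar at (275,235)

Three kinds of arched dish are in view: bright steel with the ball at (243,258), yellow at (284,150), and black at (158,190) and (124,225). Only the steel one fits: it is steel, on the board, opposite the knob and holds the ball. I'll check that in a crop while measuring.

```bash
cat > h.py <<'E'
import numpy as np, cv2
from rig import robot
def cam(n):
    i=robot.camera_info(n); f=192/np.tan(np.radians(i['vfov'])/2); V=i['view']; return f,i['cx'],i['cy'],V
def ray(n,u,v):
    f,cx,cy,V=cam(n); R=V[:3,:3]; o=-R.T@V[:3,3]
    d=R.T@np.array([(u-cx)/f,(v-cy)/f,1.]); return o,d
def onplane(n,u,v,z):
    o,d=ray(n,u,v); return o+d*(z-o[2])/d[2]
def cloud(n,D):
    f,cx,cy,V=cam(n); v,u=np.mgrid[0:384,0:512]
    P=np.stack([(u-cx)/f*D,(v-cy)/f*D,D],-1)-V[:3,3]
    return P@V[:3,:3]   # R^T p
def proj(n,P):
    f,cx,cy,V=cam(n); p=V[:3,:3]@np.asarray(P)+V[:3,3]; return f*p[0]/p[2]+cx,f*p[1]/p[2]+cy
def tri(a,b):
    (o1,d1),(o2,d2)=ray(*a),ray(*b)
    A=np.stack([d1,-d2],1); s=np.linalg.lstsq(A,o2-o1,rcond=None)[0]
    p,q=o1+s[0]*d1,o2+s[1]*d2; return (p+q)/2,np.linalg.norm(p-q)
E
python3 - <<'E'
from h import *
fr={n:robot.grab_frame(n) for n in("scene","side")}
for n,(p,D) in fr.items():
    hsv=cv2.cvtColor(p,cv2.COLOR_RGB2HSV); C=cloud(n,D)
    wood=((hsv[...,0]>10)&(hsv[...,0]<28)&(hsv[...,1]>60)&(hsv[...,2]>120)&(abs(C[...,2]-.034)<.008)).astype(np.uint8)
    nl,L,S,_=cv2.connectedComponentsWithStats(wood); k=1+S[1:,4].argmax()
    c=max(cv2.findContours((L==k).astype(np.uint8),0,1)[0],key=len)[:,0]
    h=cv2.convexHull(c)[:,0]
    W=np.array([onplane(n,u,v,.034)[:2] for u,v in h]); print(n,'board',cv2.minEnclosingCircle(W.astype(np.float32)),S[k])
    cork=((hsv[...,0]>5)&(hsv[...,0]<20)&(hsv[...,1]>80)&(abs(C[...,2]-.008)<.008)).astype(np.uint8)
    nl,L,S,_=cv2.connectedComponentsWithStats(cork)
    for k in range(1,nl):
        if S[k,4]>300:
            c=max(cv2.findContours((L==k).astype(np.uint8),0,1)[0],key=len)[:,0]
            W=np.array([onplane(n,u,v,.008)[:2] for u,v in c]); print(n,'cork?',S[k],cv2.minEnclosingCircle(W.astype(np.float32)))
    # objects over counter near the robot work area
    b=C[...,2]
s=fr["scene"][0][185:300,180:310]; t=fr["side"][0][125:225,180:310]
a=cv2.resize(s[:100],None,fx=3,fy=3,interpolation=2)
a2=np.hstack([a,cv2.resize(t,None,fx=3,fy=3,interpolation=2)])
cv2.imwrite("pics/crop1.png",a2[:,:,::-1])
E
```

```text
scene board ((0.5752044916152954, -0.11299706250429153), 0.1589697152376175) [ 199  201   92   84 4156]
scene cork? [408 147  62  43 347] ((0.7155152559280396, 0.6808735132217407), 0.1252603828907013)
scene cork? [ 254  152   96  113 2443] ((0.57978755235672, 0.17794038355350494), 0.24903807044029236)
scene cork? [186 170  73  61 800] ((0.37223464250564575, -0.07425592839717865), 0.16415227949619293)
scene cork? [ 82 279  71  54 555] ((0.5357587337493896, -0.5761948227882385), 0.11682602763175964)
side board ((0.5668095946311951, -0.10690134763717651), 0.16233950853347778) [ 194  160  106   66 4166]Traceback (most recent call last):
  File "<stdin>", line 15, in <module>
  File "h.py", line 9, in onplane
    o,d=ray(n,u,v); return o+d*(z-o[2])/d[2]
        ~~~^^^^^^^
  File "h.py", line 6, in ray
    f,cx,cy,V=cam(n); R=V[:3,:3]; o=-R.T@V[:3,3]
              ~~~^^^
  File "h.py", line 4, in cam
    i=robot.camera_info(n); f=192/np.tan(np.radians(i['vfov'])/2); V=i['view']; return f,i['cx'],i['cy'],V
ValueError: time passes only in moves, steps and waits
```

```bash
sed -i 's/^def cam/import functools\n@functools.lru_cache\ndef cam/' h.py
cat > a1.py <<'E'
from h import *
from scipy.optimize import least_squares
def circ(W,r):
    s=least_squares(lambda p:np.hypot(W[:,0]-p[0],W[:,1]-p[1])-r,W.mean(0),loss='soft_l1',f_scale=.002); return s.x, np.sqrt(np.mean(s.fun**2))
if __name__=="__main__":
  fr={n:robot.grab_frame(n) for n in("scene","side")}
  np.savez("f0.npz",**{n+k:v for n,(p,d) in fr.items() for k,v in(("p",p),("d",d))})
  for n,(p,D) in fr.items():
    hsv=cv2.cvtColor(p,cv2.COLOR_RGB2HSV); C=cloud(n,D); lab=hsv.astype(int)
    for nm,z,r,px in(("board",.034,.158,(245,242) if n=="scene" else(246,191)),("trivet",.008,.07,(330,186)if n=="scene" else (174,286))):
        m=((lab[...,0]>4)&(lab[...,0]<30)&(lab[...,1]>60)&(lab[...,2]>(150 if nm=="board" else 60))&(abs(C[...,2]-z)<(.005 if nm=="board" else .01))).astype(np.uint8)
        v,u=np.mgrid[0:384,0:512]; m[(np.hypot(u-px[0],v-px[1])>(60 if nm=="board" else 38))]=0
        m=cv2.morphologyEx(m,cv2.MORPH_CLOSE,np.ones((3,3)))
        nl,L,S,_=cv2.connectedComponentsWithStats(m); k=1+S[1:,4].argmax()
        c=max(cv2.findContours((L==k).astype(np.uint8),0,1)[0],key=len)
        h=cv2.convexHull(c)[:,0]
        W=np.array([onplane(n,u,v,z)[:2] for u,v in h]); print(n,nm,S[k],circ(W,r),cv2.minEnclosingCircle(W.astype(np.float32)))
        Q=C[L==k]; print("  z med",np.median(Q[:,2]))
  s=fr["scene"][0][190:290,180:310]; t=fr["side"][0][125:225,180:310]
  a2=np.hstack([cv2.resize(x,None,fx=3,fy=3,interpolation=2) for x in (s,t)])
  cv2.imwrite("pics/crop1.png",a2[:,:,::-1])
E
python3 a1.py
```

```text
scene board [ 199  201   92   83 4088] (array([ 0.57341558, -0.11295617]), np.float64(0.0017145579637055503)) ((0.5732001662254333, -0.11350434273481369), 0.15735411643981934)
  z med 0.03397507930584453
scene trivet [311 171  38  32 969] (array([0.5577527 , 0.28032962]), np.float64(0.0016213154158873915)) ((0.5577414631843567, 0.280401349067688), 0.0726238265633583)
  z med 0.007272511966858578
side board [ 194  160  106   65 4109] (array([ 0.57038531, -0.10810548]), np.float64(0.0012028182736312715)) ((0.570210874080658, -0.1083211600780487), 0.16053269803524017)
  z med 0.03382025204161622
side trivet [ 136  248   76   76 3927] (array([0.57564721, 0.27580367]), np.float64(0.03508425344148178)) ((0.5668336153030396, 0.2831852436065674), 0.12117554992437363)
  z med 0.004243424610015014
```

View pics/crop1.png

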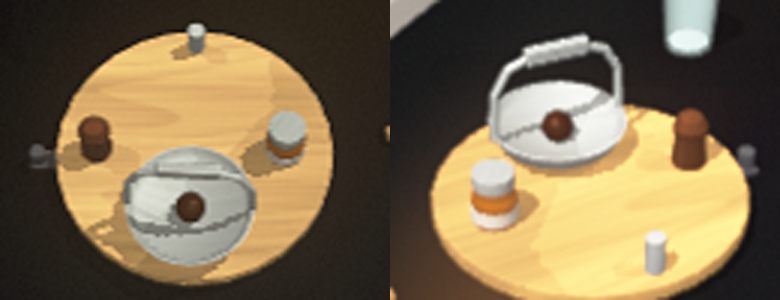

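The crop confirms the target: bright steel arched dish, ball in the middle, knob opposite at scene (245.5,203) and side (~398,209). Next I'll measure the knob, stub, handle and neighbours.

```bash
python3 - <<'E'
from h import *
k=tri(("scene",180+197/3,190+26/3),("side",180+(656-390)/3,125+235/3)); print("knob top",k)
print("knob base-ish", onplane("scene",180+197/3,190+38/3,.054), onplane("side",180+(655-390)/3,125+253/3,.054))
print("stub",onplane("scene",193,242,.012),onplane("side",180+(746-390)/3,125+158/3,.012))
print("bar",tri(("scene",180+192/3,190+169/3),("side",180+(557-390)/3,125+49/3)))
print("ball",tri(("scene",180+190/3,190+207/3),("side",180+(558-390)/3,125+125/3)))
f=np.load("f0.npz")
for n in("scene","side"):
    p,C=f[n+"p"],cloud(n,f[n+"d"]); h=cv2.cvtColor(p,cv2.COLOR_RGB2HSV)
    m=(h[...,0]>25)&(h[...,0]<34)&(h[...,1]>200)&(h[...,2]>120)&(C[...,2]>.01)&(C[...,2]<.3)&(abs(C[...,0]-.4)<.25)&(abs(C[...,1]-.1)<.25)
    Q=C[m]; print(n,"yellow",Q.min(0),Q.max(0))
    r=np.hypot(C[...,0]-.572,C[...,1]+.11)
    m=(r<.165)&(C[...,2]>.04)&(C[...,2]<.25); Q=C[m]
    top=Q[Q[:,2]>.135]; print("high pts",len(top),top.min(0),top.max(0),top.mean(0))
    kk=C[(np.hypot(C[...,0]-k[0][0],C[...,1]-k[0][1])<.03)&(C[...,2]>.045)&(C[...,2]<.09)]; print("knob cloud",len(kk),kk.min(0),kk.max(0),kk.mean(0))
    # jar, shaker clusters
    for nm,(u,v) in (("jar",(275,232) if n=="scene" else (214,184)),("shaker",(211,232) if n=="scene" else (280,166)),("mug",(378,170) if n=="scene" else(100,290))): print(nm,C[v,u])
E
```

```text
knob top (array([ 0.46044157, -0.03293201,  0.07570538]), np.float64(0.0008545902838783025))
knob base-ish [ 0.46349353 -0.03485306  0.054     ] [ 0.46057572 -0.03349792  0.054     ]
stub [ 0.4709536  -0.26051532  0.012     ] [ 0.46926664 -0.26429257  0.012     ]
bar (array([ 0.63869257, -0.15993641,  0.15060901]), np.float64(0.004543640586037894))
ball (array([ 0.63907228, -0.16316376,  0.05772918]), np.float64(0.0019200793338937376))
scene yellow [0.26298682 0.16496432 0.01010662] [0.40480711 0.29841564 0.13093736]
high pts 152 [ 0.60313703 -0.21085631  0.13546662] [ 0.67987118 -0.11725714  0.16459952] [ 0.64071595 -0.16329283  0.15202682]
knob cloud 46 [ 0.45285989 -0.04627002  0.04525586] [ 0.47379452 -0.02678546  0.08006336] [ 0.4658909  -0.03754034  0.06559676]
jar [ 0.63186294 -0.03012686  0.09260246]
shaker [ 0.51407309 -0.20631365  0.09720356]
mug [0.61644414 0.46127706 0.0351869 ]
side yellow [0.26530924 0.15760817 0.01001036] [0.40604455 0.29786851 0.12799425]
high pts 174 [ 0.60373234 -0.20799431  0.13510123] [ 0.67579205 -0.11353914  0.16165154] [ 0.63840222 -0.15857839  0.15012736]
knob cloud 77 [ 0.45147641 -0.0429541   0.04515487] [ 0.47104407 -0.02122877  0.07772492] [ 0.45994529 -0.02981304  0.06418656]
jar [ 0.62215752 -0.01266806  0.09624318]
shaker [ 0.50260964 -0.19054932  0.09014921]
mug [0.66694749 0.41140036 0.05459839]
```

```bash
cat >> h.py <<'E'
def down(yaw):  # tool y axis at angle yaw (deg), pointing down
    a=np.radians(yaw); y=np.array([np.cos(a),np.sin(a),0]); z=np.array([0,0,-1.]); return np.stack([np.cross(y,z),y,z],1)
BC=np.array([.572,-.1105]); 
def kp(phi,r=.135): a=np.radians(phi); return BC+r*np.array([np.cos(a),np.sin(a)])
E
python3 - <<'E'
from h import *
for s in(90,-90):
    for phi in(145,190,240):
        for z in (.25,.046): 
            q=robot.ik([*kp(phi),z],down(phi+s)); print(s,phi,z,None if q is None else np.round(q,1))
for yaw in(55,-125): # dish
    for z in(.131,.25): q=robot.ik([.619,-.043,z],down(yaw)); print("dish",yaw,None if q is None else np.round(q,1))
for yaw in(55,-125):
  for dd in(-90,90):
    q=robot.ik([.558,.28,.2],down(yaw+dd)); print("triv",yaw,dd,None if q is None else np.round(q,1))
E
```

```text
90 145 0.25 [ 20.4  -0.9 -22.7   0.  -68.2  34.6]
90 145 0.046 [ 20.4  12.6 -38.7   0.  -38.7  34.6]
90 190 0.25 [  7.7  -1.3 -23.1   0.  -68.2  92.3]
90 190 0.046 [  7.7  12.3 -39.2   0.  -38.6  92.3]
90 240 0.25 [ -4.    8.2 -12.8   0.  -69.  154. ]
90 240 0.046 [ -4.   19.9 -27.4   0.  -42.7 154. ]
-90 145 0.25 [  20.4   -0.9  -22.7    0.   -68.2 -145.4]
-90 145 0.046 [  20.4   12.6  -38.7   -0.   -38.7 -145.4]
-90 190 0.25 [  7.7  -1.3 -23.1   0.  -68.2 -87.7]
-90 190 0.046 [  7.7  12.3 -39.2   0.  -38.6 -87.7]
-90 240 0.25 [ -4.    8.2 -12.8   0.  -69.  -26. ]
-90 240 0.046 [ -4.   19.9 -27.4   0.  -42.7 -26. ]
dish 55 [  14.    19.8  -13.7    0.   -56.5 -139. ]
dish 55 [  14.    14.7   -4.6    0.   -70.8 -139. ]
dish -125 [ 14.   19.8 -13.7   0.  -56.5  41. ]
dish -125 [ 14.   14.7  -4.6   0.  -70.8  41. ]
triv 55 -90 [ 44.5  16.8  -8.3   0.  -64.9 100.5]
triv 55 90 [ 44.5  16.8  -8.3   0.  -64.9 -79.5]
triv -125 -90 [ 44.5  16.8  -8.3   0.  -64.9 -79.5]
triv -125 90 [ 44.5  16.8  -8.3   0.  -64.9 100.5]
```

```bash
python3 - <<'E'
from h import *
phi=145.3
robot.move_gripper(.40)
robot.goto([*kp(phi),.25],down(phi-90))
robot.servo_line([*kp(phi),.10],speed=.12)
p,d=robot.grab_frame("wrist"); cv2.imwrite("pics/w1.png",p[:,:,::-1])
p,d=robot.grab_frame("scene"); q,_=robot.grab_frame("side")
cv2.imwrite("pics/s1.png",np.hstack([cv2.resize(p[150:290,170:310],(400,400)),cv2.resize(q[120:260,180:320],(400,400))])[:,:,::-1])
print(robot.read_t(),robot.read_position(),robot.read_force(),robot.read_grip_width())
E
```

```text
5.25 [ 0.46134934 -0.03354718  0.10053078] [ 0.33339606  0.04187953 -0.54988386] 0.40278627248418225
```

View pics/s1.png

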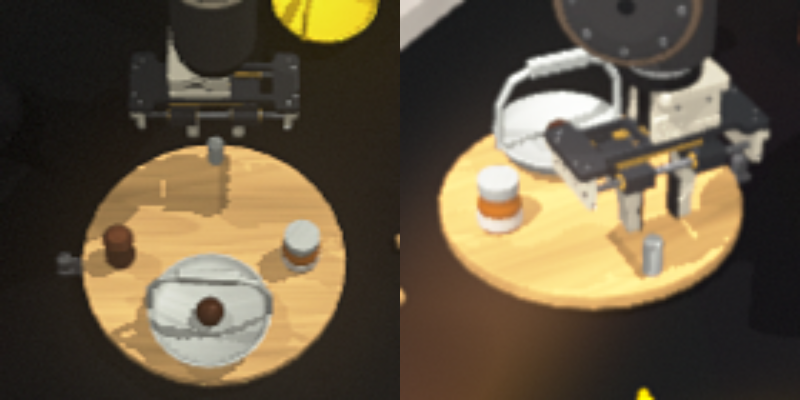

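View pics/w1.png

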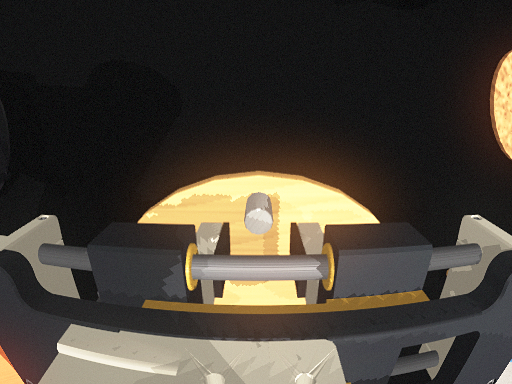

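The wrist view shows the knob at (258,213), centred between the fingers. I'll descend and sweep it along the arc.

```bash
python3 - <<'E'
from h import *
phi=145.3; F0=np.array(robot.read_force())
robot.servo_line([*kp(phi),.047],speed=.06)
print(np.round(np.array(robot.read_force())-F0,2))
for a in (8,24,40,56,72,84):
    robot.servo_line([*kp(phi+a),.047],down(phi+a-90),speed=.05)
    print(a,np.round(np.array(robot.read_force())-F0,2),robot.read_t())
p,d=robot.grab_frame("scene"); q,_=robot.grab_frame("side")
cv2.imwrite("pics/s2.png",np.hstack([cv2.resize(p[150:290,170:310],(400,400)),cv2.resize(q[120:260,180:320],(400,400))])[:,:,::-1])
E
```

```text
[-0.71  0.25  0.29]
8 [-0.05  0.73  0.62] 6.8083
24 [-0.1  -0.27  1.07] 7.7083
40 [-0.61  0.39 -0.16] 8.6083
56 [ 0.08 -0.19  0.57] 9.5083
72 [0.88 0.35 0.81] 10.4083
84 [-1.19 -0.37 -0.27] 11.125
```

View pics/s2.png

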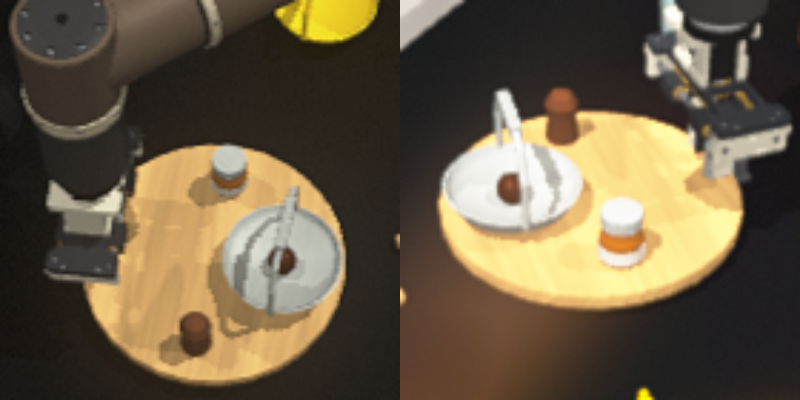

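```bash
python3 - <<'E'
from h import *
phi=145.3; F=[]
for a in np.arange(85,99,.6):
    robot.servo_line([*kp(phi+a),.047],down(phi+a-90),speed=.012)
    t=np.array([-np.sin(np.radians(phi+a)),np.cos(np.radians(phi+a))])
    f=np.mean([robot.read_force()[:2] for _ in range(3)],0)@t
    print(round(a,1),round(f,2),robot.read_t())
    if f<-5: break
E
```

```text
85.0 0.53 11.575
85.6 -1.16 11.8417
86.2 -0.24 12.1083
86.8 -0.07 12.375
87.4 0.28 12.6417
88.0 -0.18 12.9083
88.6 -0.43 13.175
89.2 0.09 13.4417
89.8 0.29 13.7083
90.4 -0.28 13.975
91.0 0.72 14.2417
91.6 0.33 14.5083
92.2 0.08 14.775
92.8 0.47 15.0417
93.4 1.44 15.3083
94.0 -2.49 15.575
94.6 -8.7 15.8417
```

A firm stop at about the expected angle. I'll release, back off and measure the dish.

```bash
python3 - <<'E'
from h import *
phi=145.3
robot.servo_line([*kp(phi+92),.047],down(phi+92-90),speed=.02)
robot.servo_line([*kp(phi+92),.20],speed=.12)
robot.goto([.42,-.25,.30],down(-125+90))
fr={n:robot.grab_frame(n) for n in("scene","side")}
np.savez("f1.npz",**{n+k:v for n,(p,d) in fr.items() for k,v in(("p",p),("d",d))})
p=fr["scene"][0];q=fr["side"][0]
cv2.imwrite("pics/s3.png",np.hstack([cv2.resize(p[190:290,190:290],(400,400),interpolation=2),cv2.resize(q[125:225,180:280],(400,400),interpolation=2)])[:,:,::-1])
for n in fr:
    C=cloud(n,fr[n][1]); r=np.hypot(C[...,0]-.572,C[...,1]+.11)
    m=(r<.165)&(C[...,2]>.13)&(C[...,2]<.17); Q=C[m]; Q=Q[np.hypot(*(Q[:,:2]-[.619,-.043]).T)<.06]
    u,s,v=np.linalg.svd(Q[:,:2]-Q[:,:2].mean(0)); print(n,len(Q),Q.mean(0),Q.min(0),Q.max(0),np.degrees(np.arctan2(v[0,1],v[0,0])))
print(robot.read_t())
E
```

```text
scene 96 [ 0.62750343 -0.04974619  0.15460208] [ 0.57869275 -0.07896981  0.13728361] [ 0.66643648 -0.01328093  0.16503005] -38.069986929041534
side 138 [ 0.61338232 -0.03697746  0.15067316] [ 0.57311467 -0.07932099  0.13036404] [ 0.66594669 -0.00562792  0.16115694] 143.20343156603673
20.5
```

View pics/s3.png

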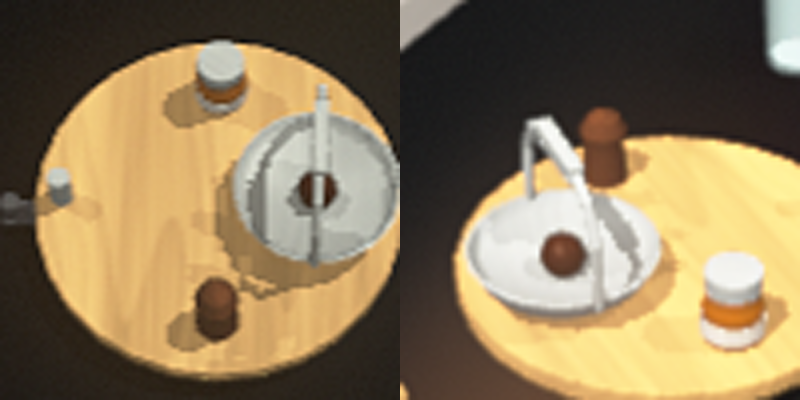

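```bash
python3 - <<'E'
from h import *
robot.move_gripper(.7)
robot.goto([.62,-.043,.23],down(53-180))
R=np.array(robot.read_tcp_rot());P=np.array(robot.read_position())
p,d=robot.grab_frame("wrist"); np.savez("w2.npz",p=p,d=d,R=R,P=P)
i=robot.camera_info("wrist")
cv2.imwrite("pics/w2.png",p[:,:,::-1]); print(P,robot.read_t(),robot.read_qpos())
E
```

```text
[ 0.61990882 -0.04331174  0.23020972] 22.9583 [ 1.39751767e+01  1.54040157e+01 -6.16903254e+00  1.19027596e-03
 -6.84059459e+01  3.90355891e+01]
```

View pics/w2.png

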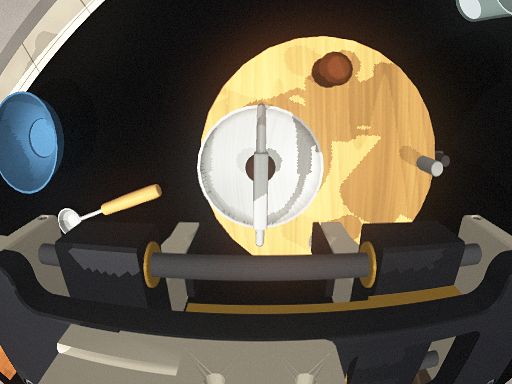

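```bash
cat >> h.py <<'E'
def wpt(u,v,z,P,R):
    i=robot.camera_info("wrist"); f=192/np.tan(np.radians(i['vfov'])/2); T=i['T_tool_cam']
    x,y=u-i['cx'],v-i['cy']; r=np.hypot(x,y); th=r/f
    d=np.array([np.sin(th)*x/max(r,1e-9),np.sin(th)*y/max(r,1e-9),np.cos(th)])
    o=P+R@T[:3,3]; d=R@T[:3,:3]@d; return o+d*(z-o[2])/d[2]
E
python3 - <<'E'
from h import *
f=np.load("w2.npz");p=f["p"];P=f["P"];R=f["R"]
c=cv2.resize(p[85:250,185:335],None,fx=4,fy=4,interpolation=cv2.INTER_NEAREST)[:600]
cv2.imwrite("pics/w2c.png",c[:,:,::-1])
Q=[]
for v in (160,175,190,205,220,230):
    row=p[v,235:290].astype(int).mean(1); d=f["d"][v,245:280]; m=np.where(d<d.min()+.02)[0]; print(v,245+m.min(),245+m.max(),round(float(d.min()),3))
    Q.append(wpt(245+(m.min()+m.max())/2,v,.158,P,R))
Q=np.array(Q);print(np.round(Q,4)); 
for v in range(140,245,5): print(v,p[v,250:272].mean(1).astype(int))
# black ball / dish circle centre
E
```

```text
160 254 268 0.233
175 253 267 0.236
190 253 267 0.24
205 253 267 0.243
220 253 266 0.247
230 256 264 0.258
[[ 0.6447 -0.0633  0.158 ]
 [ 0.6355 -0.0554  0.158 ]
 [ 0.6255 -0.0479  0.158 ]
 [ 0.6152 -0.0402  0.158 ]
 [ 0.6048 -0.0319  0.158 ]
 [ 0.5972 -0.0267  0.158 ]]
140 [240 242 242 243 245 251 151 144 169 183 195 199 190 183 176 158 217 245
 243 241 239 240]
145 [243 245 242 243 246 248 157 150 168 181 200 199 190 181 178 165 249 245
 243 237 241 243]
150 [233 233 234 234 237 237 154 151 163 167 183 198 190 186 178 157 193 187
 184 187 188 188]
155 [240 243 131  66 163 184 192 188 181 183 181 183 187 186 182 180 179 174
 159 189 193 193]
160 [ 72  74  70  86 174 186 196 199 193 192 189 189 189 192 192 186 189 179
 108  65  67  70]
165 [ 73  76  73  89 172 189 195 198 192 191 194 191 192 192 186 188 186 186
  90  73  73  70]
170 [ 75  74  77  96 173 190 197 199 193 193 189 193 196 192 189 188 184 183
  87  72  74  79]
175 [ 74  77  73  96 179 192 198 199 192 194 193 191 192 193 191 193 184 182
  72  74  75  65]
180 [247 224 157 102 168 193 197 199 197 197 193 190 191 189 189 194 1
[... 464 characters left out ...]
3 242 241 216 175
 247 243 244 243]
210 [236 237 239 207 240 249 248 247 247 246 244 244 244 241 241 240 210 203
 245 243 242 244]
215 [239 236 236 221 239 248 248 247 247 245 245 244 244 243 241 238 213 177
 202 199 200 202]
220 [208 205 211 209 241 248 248 247 246 245 244 244 243 242 242 234 211 145
 185 187 183 182]
225 [218 207 213 210 243 248 247 247 246 245 244 243 241 242 242 233 200 182
 226 238 234 237]
230 [212 214 214 216 212 202 218 229 234 238 236 228 214 194 196 217 213 215
 215 218 216 214]
235 [213 213 212 216 217 200 216 237 237 242 240 231 209 172 181 224 220 212
 213 216 213 211]
240 [213 212 213 213 217 200 220 235 238 240 240 228 209 161 208 221 220 211
 215 213 211 211]
```

View pics/w2c.png

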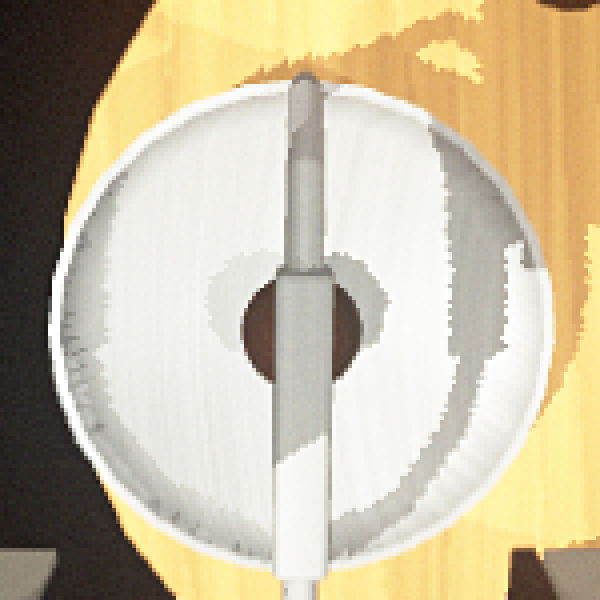

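```bash
python3 - <<'E'
from h import *
f=np.load("w2.npz");P=f["P"];R=f["R"]
a=wpt(260.9,152.8,.158,P,R);b=wpt(259.8,229.2,.158,P,R); print(a,b,(a+b)/2,np.linalg.norm(a-b),np.degrees(np.arctan2(*(b-a)[1::-1])))
# bar line in tool frame
for x in(a,b,(a+b)/2): print(R.T@(x-P))
print(wpt(185+302/4,85+325/4,.034+.033,P,R))
E
```

```text
[ 0.64936986 -0.06673302  0.158     ] [ 0.59789318 -0.02700136  0.158     ] [ 0.62363152 -0.04686719  0.158     ] 0.06502655595820729 142.33767783272083
[0.0376092  0.00100251 0.072217  ]
[-0.02741259  0.00021522  0.07220432]
[0.00509831 0.00060886 0.07221066]
[ 0.62494814 -0.04848713  0.067     ]
```

```bash
python3 - <<'E'
from h import *
Y=52.3-180; g=[.6232,-.0465]
robot.servo_line([*g,.20],down(Y),speed=.06)
robot.servo_line([*g,.132],down(Y),speed=.06)
F0=np.array(robot.read_force())
robot.move_gripper(0.0); robot.dwell(.2)
print(robot.read_grip_width()*88,np.array(robot.read_force())-F0,robot.read_position(),robot.read_t())
p,d=robot.grab_frame("scene"); q,_=robot.grab_frame("side")
cv2.imwrite("pics/s4.png",np.hstack([cv2.resize(p[190:290,200:300],(400,400),interpolation=2),cv2.resize(q[105:205,170:270],(400,400),interpolation=2)])[:,:,::-1])
E
```

```text
11.827258474901232 [ 2.12327587  0.71562831 -1.17809383] [ 0.62324858 -0.04645653  0.13199129] 25.9417
```

View pics/s4.png

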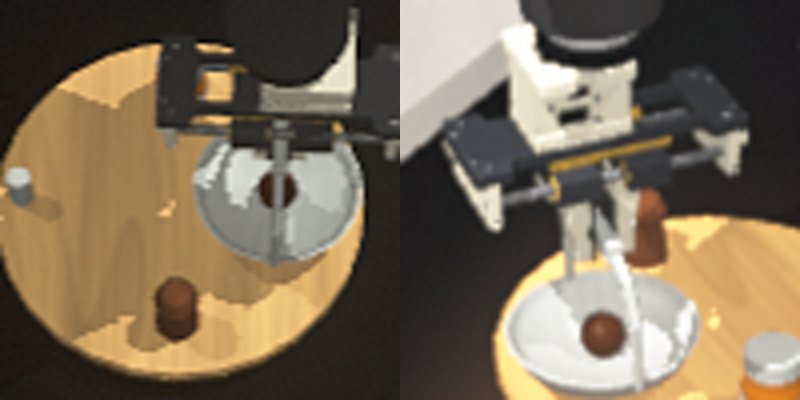

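The grip width is 11.8 mm, which matches the bar, and the ball is still centred. I'll lift slowly.

```bash
python3 - <<'E'
from h import *
g=[.6232,-.0465]
robot.servo_line([*g,.15],speed=.03)
robot.servo_line([*g,.23],speed=.06)
robot.dwell(.3)
print(robot.read_grip_width()*88,robot.read_force(),robot.read_ft_torque(),robot.read_position(),robot.read_t())
p,d=robot.grab_frame("scene"); q,_=robot.grab_frame("side")
cv2.imwrite("pics/s5.png",np.hstack([cv2.resize(p[170:290,190:310],(400,400),interpolation=2),cv2.resize(q[80:200,160:280],(400,400),interpolation=2)])[:,:,::-1])
E
```

```text
12.199821332006913 [-0.10587078  0.63904847 -3.08748095] [-0.05891486  0.1619838   0.02426433] [ 0.62316279 -0.04652141  0.22984829] 28.575
```

View pics/s5.png

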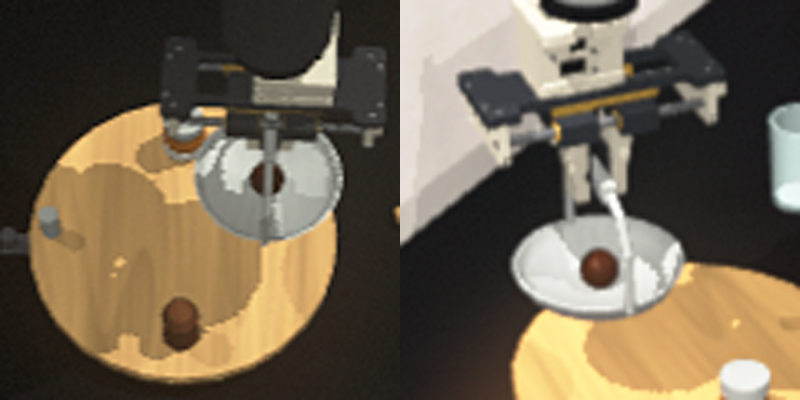

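```bash
python3 - <<'E'
from h import *
from a1 import circ
f=np.load("f1.npz");p=f["sidep"].astype(int)
m=((p[...,0]>p[...,2]*1.5)&(p[...,0]>110)).astype(np.uint8); v,u=np.mgrid[0:384,0:512]; m[np.hypot(u-174,v-286)>36]=0
nl,L,S,_=cv2.connectedComponentsWithStats(m);k=1+S[1:,4].argmax();print(S[k])
c=max(cv2.findContours((L==k).astype(np.uint8),0,1)[0],key=len); h=cv2.convexHull(c)[:,0]
W=np.array([onplane("side",a,b,.008)[:2] for a,b in h]); print(circ(W,.07))
Y=52.3-180
T=[.558,.279]
robot.servo_line([*T,.23],down(Y+90),speed=.07)
robot.servo_line([*T,.197],speed=.04)
robot.dwell(.5)
R=np.array(robot.read_tcp_rot());P=np.array(robot.read_position())
w,_=robot.grab_frame("wrist"); cv2.imwrite("pics/w6.png",w[:,:,::-1])
p,d=robot.grab_frame("scene"); q,dq=robot.grab_frame("side"); np.savez("f6.npz",p=p,d=d,q=q,dq=dq,w=w,R=R,P=P)
cv2.imwrite("pics/s6.png",np.hstack([cv2.resize(p[110:230,270:390],(400,400),interpolation=2),cv2.resize(q[200:340,105:245],(400,400),interpolation=2)])[:,:,::-1])
print(robot.read_grip_width()*88,robot.read_force(),P,robot.read_t())
E
```

```text
[ 145  264   58   46 2109]
(array([0.55588762, 0.28552828]), np.float64(0.00254034980241198))
11.57319070165916 [-0.29822854  0.61320148 -2.76855407] [0.55802527 0.2789889  0.19704128] 35.1917
```

View pics/s6.png

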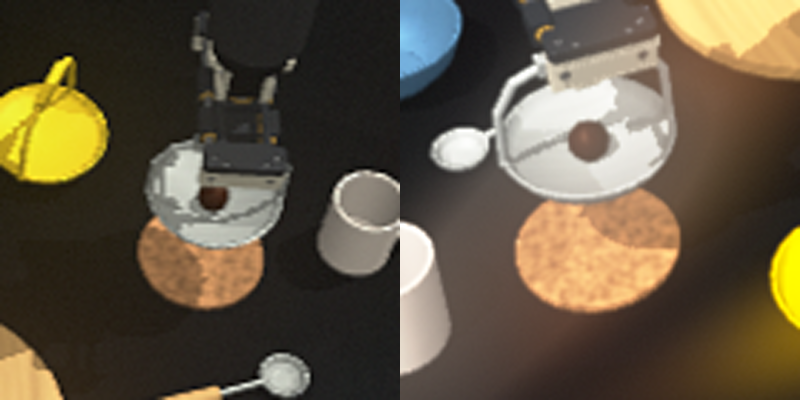

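View pics/w6.png

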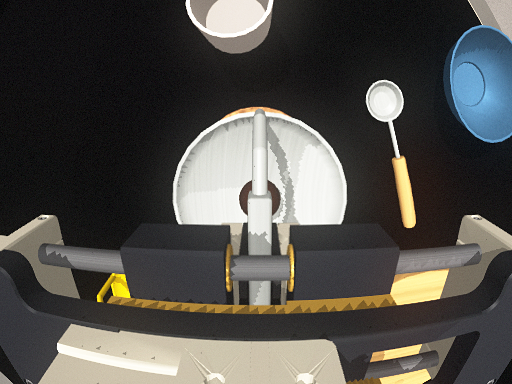

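The dish is held over the trivet, the ball sits at its middle, and the mug and spoon are clear. I'll check position, level, yaw and ball centring numerically.

```bash
cat > chk.py <<'E'
from h import *
from a1 import circ
import sys
f=np.load(sys.argv[1]); P=f["P"]; print("dish bar expected",P[:2])
b=[]
for n,pk,dk in(("scene","p","d"),("side","q","dq")):
    im=f[pk].astype(int);C=cloud(n,f[dk])
    near=(np.hypot(C[...,0]-P[0],C[...,1]-P[1])<.1)
    m=(near&(C[...,2]>P[2]-.097-.01)&(C[...,2]<P[2]-.02)&(im.max(-1)<130)&(im[...,0]>im[...,2]*1.25)).astype(np.uint8)
    nl,L,S,ce=cv2.connectedComponentsWithStats(m);k=1+S[1:,4].argmax();print(n,"ball px",S[k],ce[k]); b.append((n,*(S[k,:2]+(S[k,2:4]-1)/2)))
    st=near&(C[...,2]>P[2]-.110)&(C[...,2]<P[2]-.045)&(im.min(-1)>90)
    Q=C[st]; 
    print("  rim pts z",np.percentile(Q[:,2],[1,50,95,99])-P[2],len(Q))
    # level: fit cone z=c+s*r+gx*x+gy*y on floor
    X=Q[:,:2]-P[:2]; r=np.hypot(*X.T); A=np.c_[np.ones(len(r)),r,X]
    ok=np.ones(len(r),bool)
    for _ in range(6):
        s=np.linalg.lstsq(A[ok],Q[ok,2],rcond=None)[0]; e=A@s-Q[:,2]; ok=(abs(e)<.005)&(r<.062)&(r>.012)
    print("  cone fit",np.round(s,4),"tilt deg",np.degrees(s[2:]).round(2),ok.sum())
bb=tri(*b); print("ball",bb,"rel tool",bb[0]-P)
E
python3 chk.py f6.npz
```

```text
dish bar expected [0.55802527 0.2789889 ]
scene ball px [329 166   9   7  53] [333.32075472 168.86792453]
  rim pts z [-0.08833279 -0.07808219 -0.0646058  -0.05955629] 660
  cone fit [ 0.1069  0.2497  0.0074 -0.0111] tilt deg [ 0.43 -0.63] 486
side ball px [164 243  14  13 128] [170.8046875 248.9921875]
  rim pts z [-0.08738703 -0.07704493 -0.06376518 -0.05329657] 1980
  cone fit [0.1064 0.2654 0.0037 0.0036] tilt deg [0.21 0.21] 1380
ball (array([0.5579149 , 0.27666978, 0.12138028]), np.float64(0.002915258409859544)) rel tool [-0.00011037 -0.00231912 -0.075661  ]
```

```bash
python3 - <<'E'
from h import *
robot.servo_line([.5575,.2835,.197],speed=.015)
robot.dwell(1.0)
R=np.array(robot.read_tcp_rot());P=np.array(robot.read_position())
w,_=robot.grab_frame("wrist")
p,d=robot.grab_frame("scene"); q,dq=robot.grab_frame("side"); np.savez("f7.npz",p=p,d=d,q=q,dq=dq,w=w,R=R,P=P)
cv2.imwrite("pics/s7.png",np.hstack([p[90:320,90:430],q[90:320,60:400]])[:,:,::-1])
print(np.abs(robot.read_qvel()).max(),robot.read_grip_width()*88,robot.read_force(),P,R.round(3),robot.read_t())
E
python3 chk.py f7.npz
```

```text
0.07276286222848252 11.920078997671261 [ 0.64021574  1.05785272 -3.2686056 ] [0.55749117 0.28350313 0.19698186] [[ 0.612  0.791 -0.   ]
 [ 0.791 -0.612 -0.   ]
 [-0.    -0.    -1.   ]] 36.7917
dish bar expected [0.55749117 0.28350313]
scene ball px [330 165   9   8  57] [334.28070175 168.01754386]
  rim pts z [-0.08983874 -0.07752903 -0.0640537  -0.05932015] 661
  cone fit [ 0.1052  0.2882  0.0088 -0.0081] tilt deg [ 0.5  -0.47] 478
side ball px [163 244  14  13 134] [169.63432836 250.23880597]
  rim pts z [-0.08712752 -0.07709764 -0.06353396 -0.0538197 ] 1986
  cone fit [0.1067 0.2576 0.0017 0.0033] tilt deg [0.1  0.19] 1382
ball (array([0.55810882, 0.28073506, 0.12150965]), np.float64(0.0023996601931838744)) rel tool [ 0.00061765 -0.00276806 -0.07547221]
```

View pics/s7.png

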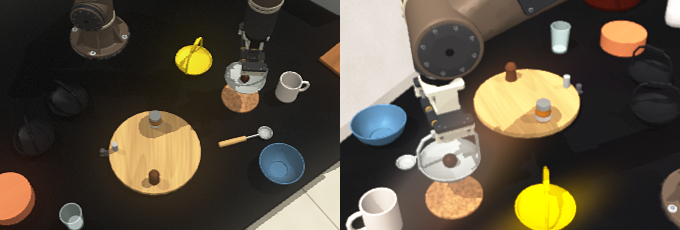

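The board is at its stop with the knob at the stub. The jar, shaker, mug, spoon and tumbler are upright and in place, and the dish is held level over the trivet with the ball in the middle. Handing in.

```bash
python3 -c "
from rig import robot
print(robot.job_done())"
```

```text
the job is handed in; nothing more can be done
None
```

I handed the job in at about 37 s, with the steel dish still held level above the cork trivet and the ball resting in its middle. No verdict was reported.

**What I did:** I turned the board by its knob until it met the stop; the push force rose to about 9 N and the knob ended at the stub. I then gripped the dish by its handle bar, lifted it, turned it 90° and held it over the trivet.

**Last checks:**
- **Grip and stillness:** the grip read 11.9 mm on the 12 mm bar, and the arm was still.
- **Height:** the underside is about 92 mm above the trivet top.
- **Level:** fitting the dish floor in both views gave a tilt under 1°.
- **Ball:** it is about 3 mm from the tool axis, and the two views' rays missed each other by 2.4 mm, so this is near the measurement limit.
- **Bystanders:** everything else looked upright and unmoved in the final pictures.

**Disagreements:** the two cameras put the trivet's centre about 5 mm apart, so I aimed near the middle of the two. For the handle, the wrist camera and the fixed cameras differed by about 5 mm along the bar, and I went mostly with the wrist camera. The ball's measured height was about 4 mm below where it should rest, probably because the handle and gripper partly hid it.

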